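# Click a yarn feeder block into its sprung clip

### The job

Two metal blocks stand loose on the knitting workshop bench: pick the yarn feeder block with the flat upright fin, lower it (do not drop it) into the empty sprung clip and press it down past the sprung balls until it clicks fully home, roughly centred lengthwise in the clip, then let go. Leave the block with the round knob where it stands.

Things in the scene. Friction and masses are not known exactly. Their poses are not given: they have to be found in the camera images.
- feeder_center (a point): Centre of the loose feeder block, 39 mm over its underside. Aluminium, 70 mm long (x), 30 wide (y), 38 high, plus a steel fin on top to hold it by: 44 long (x), 14 thick (y), from 1 mm below to 39 mm above this point; keep fingertips above the block's flat top. Grooves 4 mm deep run along both sides, 14-26 mm up; the lowest 8 mm taper to a 22 mm wide foot. 0.15 kg. Same after a half turn.
- clip_floor (a point): Centre of the channel floor of the empty sprung clip, which is fixed: x along the channel, z up, 8 mm over the bench. Steel channel 60 mm long, 35 wide, ends open, on a dark plate 90 x 84 mm. The block goes in with its x along this x (either way round). Home, its underside is on this floor and its centre 39 mm above this point. A like clip elsewhere is already filled: leave it.
- clip_mouth (a point): Centre of the same clip's mouth, level with its lips, 38 mm over the floor; the walls flare 45 deg in the top 12 mm to 57 mm wide. Two sprung balls a side, 20 mm over the floor, leave a 24 mm gap. A block set down gently stops on them, underside 16-20 mm over the floor; a push of about 10-12 N takes it past; they snap into its grooves. Home, the block's flat top is level with the lips.
- knob_block_center (a point): The other loose block, too wide to fit: aluminium, 70 mm long (x), 46 mm wide, 30 mm high, no grooves, with a round black knob (34 mm diameter) on a thin neck on top, 66 mm high in all. This point is 33 mm above its underside. To be left alone.
Things that resemble listed ones, but are neither listed nor needed, are in the scene too. Leave any green look-alike of the part that bears clip_floor alone.

How it is judged (in metres and radians):
At the end, for the whole second after the job is handed in: The finned feeder block is at rest, fully home in the empty clip: centre 34 to 43 mm above the channel floor (39 is home), within 18 mm of the clip's middle lengthwise and 10 mm across, in line within 0.2 rad (either way round), upright within 0.17 rad (z of feeder_center in the frame of clip_floor between 0.034 and 0.043 m and x of feeder_center in the frame of clip_floor between -0.018 and 0.018 m and y of feeder_center in the frame of clip_floor between -0.01 and 0.01 m and angle between the x axis of feeder_center and the x axis of clip_floor, either way round below 0.2 rad and angle between feeder_center's own z axis and vertical below 0.17 rad and linear speed of feeder below 0.03 m/s); the robot touches nothing.
It fails at once if the feeder block was dropped (fell free faster than 0.7 m/s, about 25 mm of fall) outside the clip or above its balls (linear speed of feeder above 0.7 m/s and contact force between the fingers and feeder below 0.2 N and (z of feeder_center in the frame of clip_floor above 0.054 m or horizontal distance between feeder_center and clip_floor above 0.05 m)).
It fails at once if the block with the round knob was moved more than 30 mm (distance of knob_block_center from where it was at the start of the episode above 0.03 m).
It also fails if it takes over 40 s, if anything falls off the work surface, if the arm or the gripper's body presses on something with over 40 N, if the wrist force passes 120 N, or if a joint passes its speed limit or range.

### The arm

A 6-joint arm with a two-finger parallel gripper is mounted at the origin on the work surface. World frame = base frame: x ahead of the robot, y to its left, z up, the work surface at z = 0. Lengths are in m, angles in degrees, forces in N, time in s.
With the tool pointing down it reaches from about 0.375 to 0.9 m from the base axis. Payload 3.1 kg.
Tool frame: the origin (TCP) lies on the centre line of the jaws, within the pads' length; the fingertips stand 19 mm ahead of it and the grasp point (between the pads) is the TCP; z points along the fingers, y is the direction in which the jaws open and shut (so a half turn about z gives the same grasp; the last joint's range is limited). The gripper opens to 87 mm and grips with 3 to 60 N. Pads are 19 mm wide; open, the fingers measure 117 mm over their backs; the gripper's body (75 mm by 190 mm) begins 51 mm behind the grasp point.
Start: joints at [58.757, 30.224, 82.088, -0, 67.689, -10.227], TCP at [0.224, 0.583, 0.242] pointing down, gripper open.
Joint ranges: [-176.69, 176.69], [-43.24, 126.21], [12.49, 139.97], [-82, 262], [0, 151.66], [-163.58, 163.58]. Speed limits (degrees/s): [159.86, 159.86, 180, 180, 180, 180].

### API

Orientations are given as a 3x3 rotation matrix whose columns are the frame's x, y, z axes.
In Python, from rig import bot gives the robot as it stands.
- The arm moves only by the tool carry_out, never from a script. Its argument "targets" is a list of rows, each a list of 6 numbers: the shift along the tool's x, y, z each as a share of 200 mm, from -1 to 1, then the turn, a rotation vector about the tool's x, y, z each as a share of pi/2 rad, from -1 to 1. In form: [[dx, dy, dz, ax, ay, az], ...]. A call has 1 to 20 rows; each row is the pose to reach, as a shift and turn from the pose measured when the call began, along the tool's axes at that moment; what a row does not reach only later rows make up. A row lasts 1/8 s, in which the tool goes at most 62.5 mm and 10.7 degrees, less where a joint would pass 70% of its speed; a pose out of reach is approached as far as the arm can. A call with a number of a shift or a turn outside -1 to 1 is refused whole. A call with a gripper value outside its range is refused whole. "jaw" is the gripper's target within -1 to 1 (fully open at 1, half-way at 0, shut at -1), set as the call begins (left out, the last holds). The fingers move at their own pace and stop on an object; the grip force is fixed at half the most. Time passes only in rows, so rows that repeat a pose let the fingers close. It gives the time, the measured TCP pose, the force and the opening at its end, in the units of the state.
- bot.read_state(): the state, without advancing time (a new reading comes with each control period).
- bot.capture(name): name is "scene" or "top" or "wrist"; returns the picture (400x640x3 uint8, blue, green, red); there is no depth.
- bot.camera_info(name): a dict with "camera_matrix" (3x3 intrinsics, pixels), "view" (4x4, takes a point from world to camera coordinates); the wrist camera has in their place "mount" (4x4, takes a point from camera to tool coordinates, whose origin is the TCP and whose axes are the flange's). Camera axes: x right, y down, z forward; pixel columns grow to the right and rows downward; lengths in m; the calibration is good to about 2 mm. A picture is of the moment at which its call begins: read the wrist's pose just before it. camera_info takes no time and is no camera call.
- bot.hand_in(): hands the job in, once; it reports no verdict.
The state is a dict: "time_s": time; "joint_positions": joint angles; "qvel": joint speeds; "tau": joint torques, N m; "position": TCP position; "tcp_rot": TCP orientation; "force": force on the tool from outside, world axes, zero at the start; "moment": the same for the moment, N m; "opening": opening from 0.0 (shut) to 1.0 (fully open).
Only numpy, scipy, OpenCV 4.12 (cv2) and the standard library are available. Lean on these libraries where they do the work, as an engineer would, in place of code of your own. Each camera call takes 0.05 s, during which the arm holds its last target.

## Working session

There is one attempt and no reset: what is moved stays moved. The work goes in short steps, Python scripts to look and compute and a tool call to move; the robot and the scene stay as the last step left them, time stands still between calls to the robot, and variables do not carry over. Pictures are saved under pics/ and viewed, and the job is handed in when it is done.

Besides the shell and the picture viewer there is one more tool, called after ">>>" as name(argument=value, ...), one argument or row to a line, values as JSON. carry_out: Moves the arm, as the interface text tells. Shift numbers are shares of 200 mm and turn numbers shares of pi/2 rad, none past 1 either way. Its arguments: {"type":"object","properties":{"targets":{"type":"array"},"jaw":{"type":"number"}},"required":["targets"]}

```bash
ls; mkdir -p pics; python3 - <<'E'
from rig import bot
import cv2,numpy as np
s=bot.read_state();print(s)
for n in ("scene","top","wrist"):
    cv2.imwrite(f"pics/{n}0.png",bot.capture(n)); c=bot.camera_info(n); print(n,{k:np.round(v,4).tolist() if not isinstance(v,str) else v for k,v in c.items()})
E
```

```text
pics
{'time_s': 0.0, 'joint_positions': array([ 5.87543184e+01,  3.02774458e+01,  8.21562516e+01, -1.50470479e-03,
        6.76872964e+01, -1.02281950e+01]), 'qvel': array([ 0.1074907 , -0.07310799, -0.04119682,  0.05659177,  0.09768336,
       -0.03359592]), 'tau': array([-1.43246965e-03, -4.40045679e+01, -1.76592493e+01,  6.33044075e-02,
        5.83174895e-02, -1.68568477e-04]), 'position': array([0.22378663, 0.5828311 , 0.24058862]), 'tcp_rot': array([[-9.33474406e-01,  3.58642410e-01, -1.07460598e-03],
       [ 3.58643848e-01,  9.33472702e-01, -1.81803563e-03],
       [ 3.51090668e-04, -2.08249056e-03, -9.99997770e-01]]), 'force': array([-0.7121053 , -0.6571284 ,  0.36844505]), 'moment': array([-0.00570622, -0.01792828, -0.00756578]), 'opening': 1.0034427547313107}
scene {'camera_matrix': [[413.2443, 0.0, 323.6584], [0.0, 413.2443, 200.5607], [0.0, 0.0, 1.0]], 'view': [[0.4257, 0.9048, 0.0078, -0.2735], [0.7345, -0.3406, -0.5869, -0.3295], [-0.5284, 0.2556, -0.8096, 1.4423], [0.0, 0.0, 0.0, 1.0]]}
top {'camera_matrix': [[375.0514, 0.0, 318.9283], [0.0, 375.0514, 201.6338], [0.0, 0.0, 1.0]], 'view': [[-0.0864, -0.9963, -0.0022, 0.0878], [-0.9755, 0.085, -0.2027, 0.5338], [0.2021, -0.0154, -0.9792, 0.7798], [0.0, 0.0, 0.0, 1.0]]}
wrist {'camera_matrix': [[300.1973, 0.0, 316.3733], [0.0, 300.1973, 199.4544], [0.0, 0.0, 1.0]], 'mount': [[-0.0019, -0.9631, -0.2691, 0.0719], [1.0, -0.0017, -0.0009, 0.0005], [0.0004, -0.2691, 0.9631, -0.1437], [0.0, 0.0, 0.0, 1.0]]}
```

View pics/scene0.png

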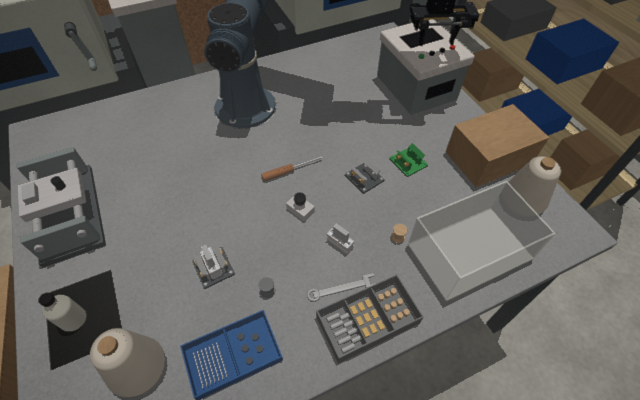

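View pics/top0.png

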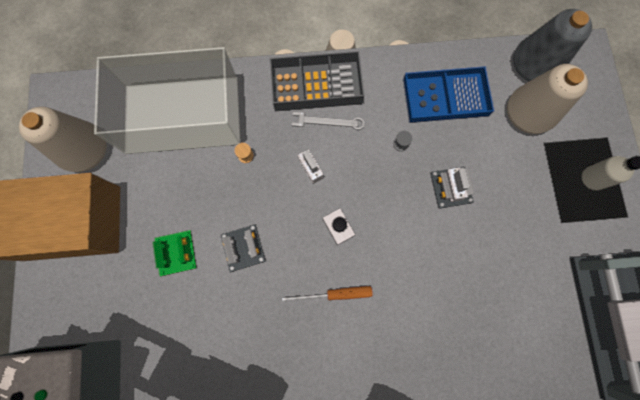

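View pics/wrist0.png

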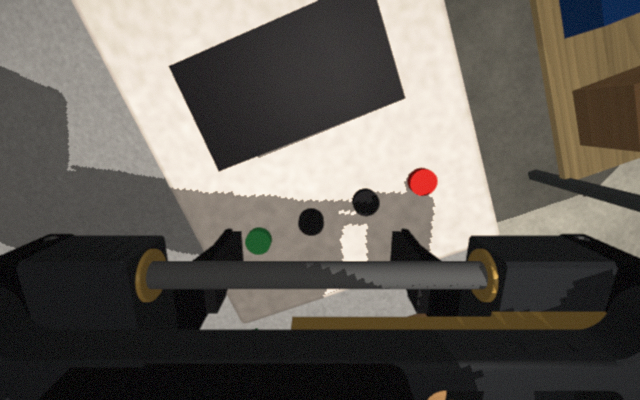

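In the top view:
- The finned loose block is at (311,165).
- The knob block is at (339,226).
- The empty clip on the dark plate is at (243,248).
- The green look-alike is at (175,253).
- The filled clip is at (452,187).

The wrist is over a machine, so I'll confirm the choice with enlarged crops.

```bash
cat > h.py <<'E'
from rig import bot
import cv2,numpy as np
def cam(n,s=None):
    c=bot.camera_info(n);K=np.array(c["camera_matrix"])
    if "view" in c: T=np.linalg.inv(np.array(c["view"]))
    else:
        W=np.eye(4);W[:3,:3]=s["tcp_rot"];W[:3,3]=s["position"];T=W@np.array(c["mount"])
    return K,T
def ray(px,z,C):
    K,T=C;d=T[:3,:3]@np.linalg.solve(K,[px[0],px[1],1.]);o=T[:3,3]
    return o+d*(z-o[2])/d[2]
def proj(p,C):
    K,T=C;q=np.linalg.inv(T)@np.r_[p,1];q=K@q[:3];return q[:2]/q[2]
E
python3 - <<'E'
import cv2,numpy as np
t=cv2.imread("pics/top0.png");s=cv2.imread("pics/scene0.png")
f=lambda i,x,y,w,h,k:cv2.resize(i[y:y+h,x:x+w],(w*k,h*k),interpolation=cv2.INTER_CUBIC)
a=f(t,270,135,100,70,4);b=f(t,205,215,100,70,4);c=f(s,290,190,100,70,4);d=f(s,320,145,100,70,4)
cv2.imwrite("pics/crop0.png",np.vstack([np.hstack([a,b]),np.hstack([c,d])]))
from h import *
C=cam("top")
for n,px,z in (("feeder top",(311,165),.04),("knob",(339,226),.05),("clip",(243,248),.008),("green",(175,253),.008),("mach",(40,370),.2)):print(n,ray(px,z,C).round(3))
E
```

```text
feeder top [0.63  0.052 0.04 ]
knob [0.482 0.002 0.05 ]
clip [0.456 0.224 0.008]
green [0.458 0.379 0.008]
mach [0.263 0.534 0.2  ]
```

View pics/crop0.png

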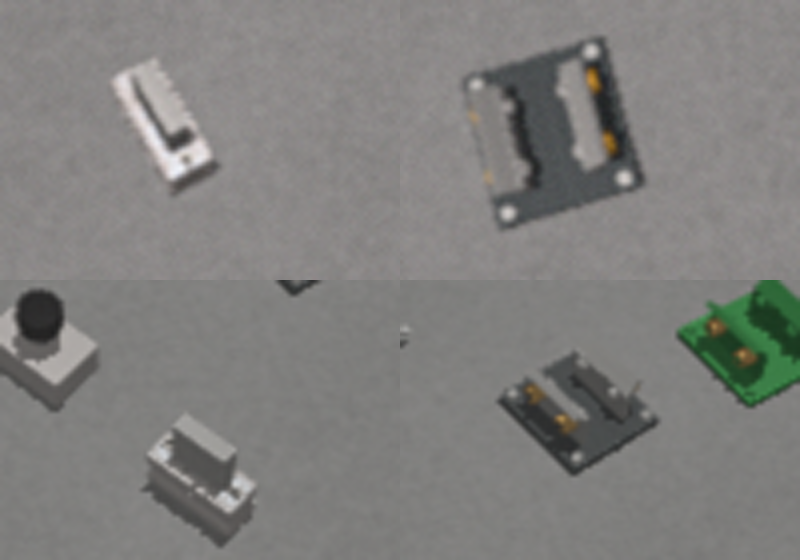

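The crops settle it. The block with the flat fin and grooves is the feeder at top view (311,165), and the empty clip is the dark one at (243,248). I'll rise, then move to look from above the clip.

>>> carry_out(
  targets=[
    [0,0,-0.25,0,0,0],
    [-0.3,-0.19,-0.3,0,0,0],
    [-0.6,-0.37,-0.3,0,0,0],
    [-0.9,-0.55,-0.3,0,0,0],
    [-1,-0.62,-0.3,0,0,0],
  ],
  jaw=1,
)

```text
time_s: 0.78
position: [0.3672, 0.3936, 0.3008]
tcp_rot: [[-0.933, 0.359, -0.001], [0.359, 0.933, -0.002], [0.0, -0.002, -1.0]]
force: [0.9, -0.4, -1.2]
opening: 0.999
```

>>> carry_out(
  targets=[
    [-0.3,-0.19,0,0,0,0],
    [-0.6,-0.37,0,0,0,0],
    [-0.9,-0.55,0.1,0,0,0],
    [-1,-0.62,0.3,0,0,0],
    [-1,-0.62,0.3,0,0,0],
    [-1,-0.62,0.3,0,0,0],
  ],
)

```text
time_s: 1.52
position: [0.5088, 0.2059, 0.2407]
tcp_rot: [[-0.933, 0.36, -0.003], [0.36, 0.933, -0.001], [0.002, -0.002, -1.0]]
force: [-0.8, -0.3, 0.0]
opening: 1.003
```

```bash
python3 - <<'E'
from h import *
s=bot.read_state();im=bot.capture("wrist");cv2.imwrite("pics/w1.png",im);np.save("w1.npy",s,allow_pickle=True)
print(s["time_s"],s["position"].round(4),s["tcp_rot"].round(3),proj([.456,.224,.008],cam("wrist",s)),proj([.63,.052,.04],cam("wrist",s)))
E
```

```text
1.525 [0.5088 0.2059 0.2407] [[-0.933  0.36  -0.003]
 [ 0.36   0.933 -0.001]
 [ 0.002 -0.002 -1.   ]] [314.75526187 129.58487415] [241.13347902 304.962443  ]
```

View pics/w1.png

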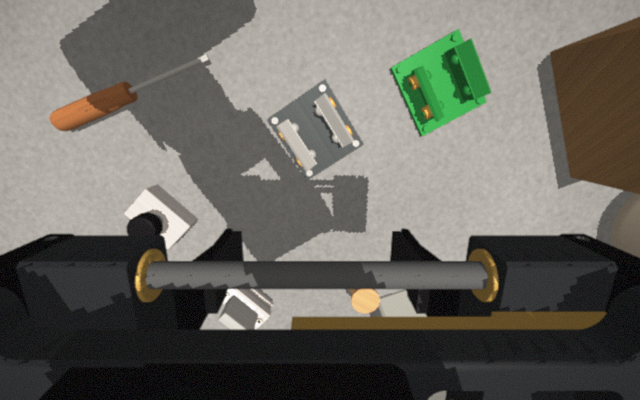

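The wrist view shows the empty clip near (317,130), with corner screws at about (323,88), (275,121), (309,173) and (357,143). I'll measure from the screws, and take the feeder from the top and scene views.

```bash
cat > blobs.py <<'E'
from h import *
def screw(im,px,r=7,k=8):
    x,y=px;p=im[y-r:y+r+1,x-r:x+r+1].astype(float).min(2)
    m=(p>(p.max()+np.median(p))/2).astype(np.uint8)
    n,l,st,c=cv2.connectedComponentsWithStats(m)
    d=np.hypot(c[1:,0]-r,c[1:,1]-r);i=1+d.argmin()
    return c[i]+[x-r,y-r]
E
python3 - <<'E'
from blobs import *
s=np.load("w1.npy",allow_pickle=True).item()
im=cv2.imread("pics/w1.png");C=cam("wrist",s)
def rep(P,im,C,r):
    c=[screw(im,p,r) for p in P];print(np.round(c,1).tolist())
    w=np.array([ray(p,.009,C) for p in c]);print(w.round(4).tolist(),"mid",w.mean(0).round(4))
    e=[np.linalg.norm(w[i]-w[(i+1)%4]).round(4) for i in range(4)];
    d=(w[2]-w[1])+(w[3]-w[0]);print(e,"chan yaw",np.degrees(np.arctan2(d[1],d[0])))
rep([(323,88),(275,121),(309,173),(357,143)],im,C,6)
t=cv2.imread("pics/top0.png")
# crop at (205,215) x4, second tile x offset 400
pts=[((u-400)/4+205,v/4+215) for u,v in ((591,50),(476,84),(508,213),(625,177))]
pts=[(round(a),round(b)) for a,b in pts]
rep(pts,t,cam("top"),3)
g=cv2.resize(t[140:190,285:335],(500,500),interpolation=cv2.INTER_CUBIC)
sc=cv2.imread("pics/scene0.png");g2=cv2.resize(sc[215:260,320:365],(500,500),interpolation=cv2.INTER_CUBIC)[:, :290] if 0 else cv2.resize(sc[215:255,322:362],(300,300),interpolation=cv2.INTER_CUBIC)
z=np.zeros((500,800,3),np.uint8);z[:,:500]=g;z[:300,500:]=g2;cv2.imwrite("pics/feed0.png",z)
E
```

```text
[[322.1, 87.7], [274.4, 120.4], [308.9, 171.6], [355.4, 142.9]]
[[0.4143, 0.2495, 0.009], [0.4282, 0.1824, 0.009], [0.5015, 0.1983, 0.009], [0.4891, 0.2649, 0.009]] mid [0.4583 0.2238 0.009 ]
[np.float64(0.0685), np.float64(0.075), np.float64(0.0678), np.float64(0.0763)] chan yaw 11.924811025200905
[[252.1, 227.1], [223.5, 235.5], [231.5, 268.0], [260.7, 259.1]]
[[0.5021, 0.2001, 0.009], [0.4884, 0.2669, 0.009], [0.4129, 0.2514, 0.009], [0.4271, 0.1844, 0.009]] mid [0.4576 0.2257 0.009 ]
[np.float64(0.0682), np.float64(0.0771), np.float64(0.0685), np.float64(0.0767)] chan yaw -168.29164340669828
```

View pics/feed0.png

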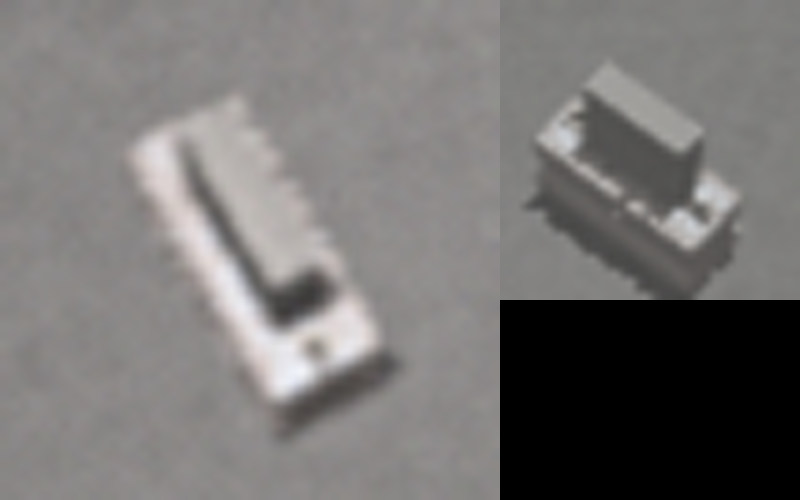

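```bash
python3 - <<'E'
from h import *
C=cam("top")
a=ray((285+14,140+15.5),.038,C);b=ray((285+27,140+40),.038,C);c=ray((285+38.2,140+34),.038,C)
print(a,b,c,np.linalg.norm(a-b),np.linalg.norm(b-c),(a+c)/2)
d=a-b;print(np.degrees(np.arctan2(d[1],d[0])))
s=bot.read_state();R=s["tcp_rot"]
print("tool x yaw",np.degrees(np.arctan2(R[1,0],R[0,0])),s["joint_positions"])
ctr=(a+c)/2
for off in(.05,):
    ux=-d/np.linalg.norm(d)
    for u in(ux,-ux):
        t=ctr-off*u;t[2]=.2;print("tcp",t,"tool shift",R.T@(t-s["position"])/.2)
E
```

```text
[0.65624725 0.07780293 0.038     ] [0.59479996 0.05249589 0.038     ] [0.60680579 0.02558285 0.038     ] 0.06645460796136969 0.02946950951195936 [0.63152652 0.05169289 0.038     ]
22.384295401810714
tool x yaw 158.95444885492464 [ 1.04700371e+01  2.44237698e+01  9.29933906e+01 -6.59351102e-02
  6.26409965e+01 -5.84540939e+01]
tcp [0.67775904 0.07073374 0.2       ] tool shift [-1.03193535 -0.33071788  0.20747774]
tcp [0.585294   0.03265204 0.2       ] tool shift [-0.66882705 -0.67445032  0.20807969]
```

>>> carry_out(
  targets=[
    [-0.25,-0.08,0,0,0,-0.11],
    [-0.5,-0.17,0.05,0,0,-0.22],
    [-0.75,-0.25,0.1,0,0,-0.33],
    [-0.95,-0.31,0.2,0,0,-0.44],
    [-1,-0.33,0.2,0,0,-0.48],
    [-1,-0.33,0.2,0,0,-0.48],
    [-1,-0.33,0.2,0,0,-0.48],
  ],
)

```text
time_s: 2.45
position: [0.6713, 0.075, 0.2026]
tcp_rot: [[-0.926, -0.378, 0.0], [-0.378, 0.926, -0.001], [0.0, -0.001, -1.0]]
force: [-0.4, 0.5, 0.3]
opening: 0.998
```

```bash
python3 - <<'E'
from h import *
s=bot.read_state();im=bot.capture("wrist");cv2.imwrite("pics/w2.png",im);np.save("w2.npy",s,allow_pickle=True)
p=proj([.6315,.0517,.038],cam("wrist",s)).round().astype(int);print(s["time_s"],s["position"].round(4),p)
x,y=p;cv2.imwrite("pics/w2c.png",cv2.resize(im[y-60:y+60,x-75:x+75],None,fx=5,fy=5,interpolation=cv2.INTER_CUBIC));print("crop origin",x-75,y-60)
E
```

```text
2.45 [0.6713 0.075  0.2026] [311 143]
crop origin 236 83
```

View pics/w2c.png

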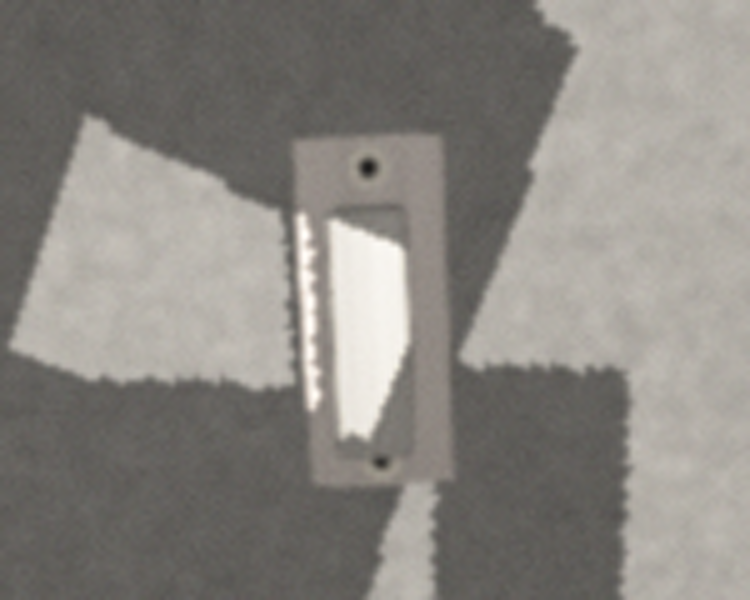

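The crop shows the feeder's flat top with corners at (292,140), (442,135), (453,479) and (315,487), and the fin top with corners at about (328,210), (407,205), (413,455) and (338,458).

```bash
python3 - <<'E'
from h import *
s=np.load("w2.npy",allow_pickle=True).item();C=cam("wrist",s)
for P,z in (([(292,140),(442,135),(453,479),(315,487)],.038),([(328,210),(407,205),(413,455),(338,458)],.078)):
    w=np.array([ray((236+u/5,83+v/5),z,C) for u,v in P]);d=(w[0]-w[3])+(w[1]-w[2])
    m=w.mean(0);print(m.round(4),[np.linalg.norm(w[i]-w[(i+1)%4]).round(4) for i in range(4)],"yaw",np.degrees(np.arctan2(d[1],d[0])))
    R=s["tcp_rot"];t=m.copy();t[2]=.061;print("to z.061:",(R.T@(t-s["position"])/.2).round(3))
E
```

```text
[0.6346 0.0531 0.038 ] [np.float64(0.0296), np.float64(0.0691), np.float64(0.029), np.float64(0.0698)] yaw -155.31345039076675
to z.061: [ 0.211 -0.031  0.708]
[0.6342 0.0529 0.078 ] [np.float64(0.0137), np.float64(0.044), np.float64(0.0136), np.float64(0.0437)] yaw -156.34537143958957
to z.061: [ 0.214 -0.032  0.708]
```

>>> carry_out(
  targets=[
    [0.21,-0.03,0.2,0,0,-0.022],
    [0.212,-0.031,0.4,0,0,-0.022],
    [0.212,-0.031,0.5,0,0,-0.022],
    [0.212,-0.031,0.6,0,0,-0.022],
    [0.212,-0.031,0.66,0,0,-0.022],
    [0.212,-0.031,0.7,0,0,-0.022],
    [0.212,-0.031,0.7,0,0,-0.022],
    [0.212,-0.031,0.7,0,0,-0.022],
  ],
)

```text
time_s: 3.5
position: [0.6349, 0.0531, 0.0633]
tcp_rot: [[-0.912, -0.41, 0.001], [-0.41, 0.912, -0.001], [-0.001, -0.002, -1.0]]
force: [0.8, 0.4, -0.4]
opening: 1.005
```

```bash
python3 - <<'E'
from h import *
s=bot.read_state();im=bot.capture("wrist");cv2.imwrite("pics/w3.png",im)
print(s["position"].round(4),s["force"].round(1))
E
```

```text
[0.6349 0.0531 0.0633] [ 0.8  0.4 -0.4]
```

View pics/w3.png

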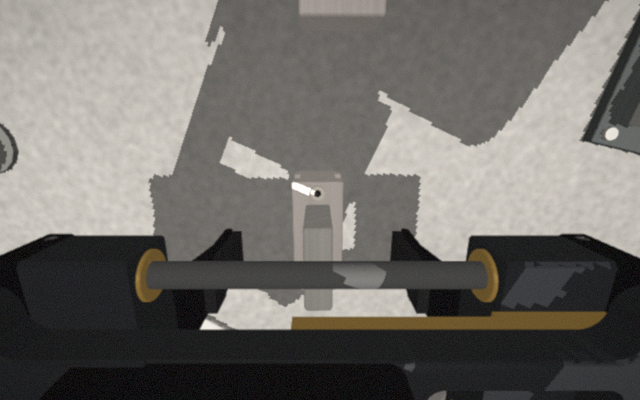

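The fin at (318,250) is centred between the fingers, so I'll close on it.

>>> carry_out(
  targets=[
    [0,0,0,0,0,0],
    [0,0,0,0,0,0],
    [0,0,0,0,0,0],
    [0,0,0,0,0,0],
    [0,0,0,0,0,0],
    [0,0,0,0,0,0],
    [0,0,0,0,0,0],
    [0,0,0,0,0,0],
  ],
  jaw=-1,
)

```text
time_s: 4.55
position: [0.6349, 0.053, 0.0633]
tcp_rot: [[-0.912, -0.41, 0.001], [-0.41, 0.912, -0.001], [-0.001, -0.002, -1.0]]
force: [-0.5, 1.1, 1.5]
opening: 0.172
```

>>> carry_out(
  targets=[
    [0,0,-0.08,0,0,0],
    [0,0,-0.2,0,0,0],
    [0,0,-0.35,0,0,0],
    [0,0,-0.5,0,0,0],
    [0.05,0.12,-0.55,0,0,0.03],
    [0.12,0.3,-0.55,0,0,0.06],
    [0.2,0.48,-0.55,0,0,0.1],
    [0.25,0.6,-0.55,0,0,0.138],
    [0.25,0.6,-0.55,0,0,0.138],
    [0.25,0.6,-0.55,0,0,0.138],
  ],
)

```text
time_s: 5.8
position: [0.5412, 0.1417, 0.1739]
tcp_rot: [[-0.979, -0.205, 0.004], [-0.205, 0.979, -0.001], [-0.004, -0.002, -1.0]]
force: [-0.7, -0.2, -1.4]
opening: 0.155
```

```bash
python3 - <<'E'
from h import *
s=bot.read_state();im=bot.capture("wrist");cv2.imwrite("pics/w4.png",im);np.save("w4.npy",s,allow_pickle=True)
R=s["tcp_rot"];print(s["position"].round(4),s["opening"],np.degrees(np.arctan2(R[1,0],R[0,0])),(R.T@(np.array([.458,.2248,.14])-s["position"])/.2).round(3))
E
```

```text
[0.5412 0.1417 0.1739] 0.1550478070713563 -168.16455221490887 [0.323 0.492 0.167]
```

View pics/w4.png

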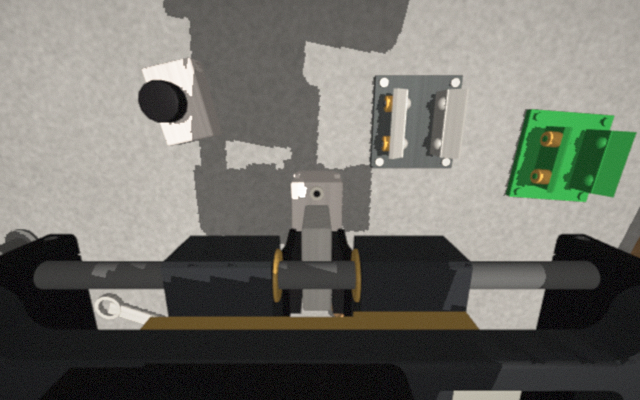

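The block is held straight. The clip screws are at about (384,83), (456,83), (446,162) and (377,160), so I'll re-measure the clip from this view, plus the block's front edge in hand.

```bash
python3 - <<'E'
from blobs import *
s=np.load("w4.npy",allow_pickle=True).item();im=cv2.imread("pics/w4.png");C=cam("wrist",s)
c=[screw(im,p,6) for p in [(384,83),(456,83),(446,162),(377,160)]]
w=np.array([ray(p,.009,C) for p in c]);m=w.mean(0);d=(w[0]-w[3])+(w[1]-w[2])
print(np.round(c,1).tolist(),m.round(4),[np.linalg.norm(w[i]-w[(i+1)%4]).round(4) for i in range(4)],"yaw",np.degrees(np.arctan2(d[1],d[0])))
R=s["tcp_rot"]; print((R.T@(m-s["position"])/.2).round(3))
h=s["position"][2]-.0633+.038
for p in ((292,181),(342,181)): print("block edge tool mm",(R.T@(ray(p,h,C)-s["position"])*1000).round(1))
cv2.imwrite("pics/w4c.png",cv2.resize(im[60:260,270:470],(800,800)[:2],interpolation=cv2.INTER_CUBIC)[:600])
E
```

```text
[[383.7, 82.0], [455.2, 82.2], [445.8, 161.6], [379.2, 161.4]] [0.4586 0.2246 0.009 ] [np.float64(0.0686), np.float64(0.0765), np.float64(0.0686), np.float64(0.0765)] yaw -168.29382182048175
[0.322 0.492 0.822]
block edge tool mm [ 35.7 -14.6  25.2]
block edge tool mm [35.7 14.1 25.1]
```

View pics/w4c.png

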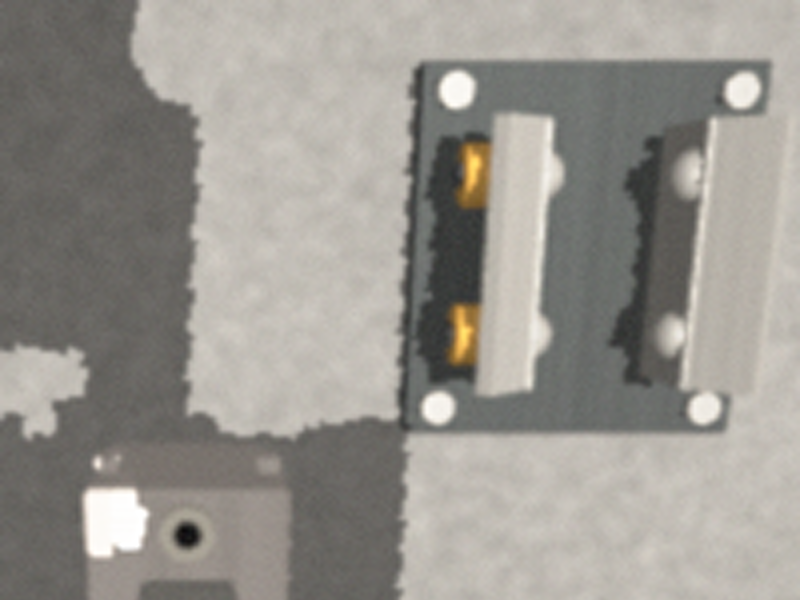

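>>> carry_out(
  targets=[
    [0.08,0.12,0,0,0,0],
    [0.18,0.28,0,0,0,0],
    [0.28,0.42,0.03,0,0,0],
    [0.32,0.49,0.08,0,0,0],
    [0.322,0.492,0.12,0,0,0],
    [0.322,0.492,0.12,0,0,0],
    [0.322,0.492,0.12,0,0,0],
  ],
)

```text
time_s: 6.72
position: [0.4597, 0.224, 0.1493]
tcp_rot: [[-0.979, -0.203, 0.005], [-0.203, 0.979, -0.001], [-0.004, -0.002, -1.0]]
force: [-0.4, -0.7, -1.1]
opening: 0.158
```

```bash
python3 - <<'E'
from h import *
s=np.load("w4.npy",allow_pickle=True).item();C=cam("wrist",s);R=s["tcp_rot"]
a=ray((270+495/4,60+115/4),.046,C);b=ray((270+795/4,60+115/4),.046,C)
c=ray((270+478/4,60+390/4),.046,C);e=ray((270+757/4,60+390/4),.046,C)
w=np.array([a,b,e,c]);print(w.mean(0).round(4),np.linalg.norm(a-b),np.linalg.norm(a-c))
s=bot.read_state();R=s["tcp_rot"];im=bot.capture("wrist");cv2.imwrite("pics/w5.png",im)
print(s["position"].round(4),s["opening"],np.degrees(np.arctan2(R[1,0],R[0,0])),R[:,2].round(4),(R.T@(np.array([.4583,.2247,.0713])-s["position"])/.2).round(3))
cv2.imwrite("pics/t5.png",cv2.resize(bot.capture("top")[190:310,160:320],(800,600)))
E
```

```text
[0.4587 0.2232 0.046 ] 0.0636945560361256 0.05843768405322592
[0.4597 0.224  0.1493] 0.15832713105527946 -168.28278012152285 [ 0.0048 -0.0012 -1.    ] [0.008 0.006 0.39 ]
```

View pics/w5.png

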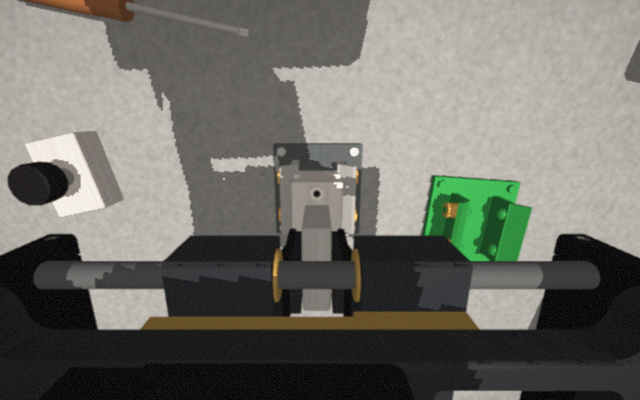

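Aligned over the channel. I'll lower to just above the balls.

>>> carry_out(
  targets=[
    [0.008,0.006,0.06,0,0,0],
    [0.008,0.006,0.12,0,0,0],
    [0.008,0.006,0.17,0,0,0],
    [0.008,0.006,0.21,0,0,0],
    [0.008,0.006,0.25,0,0,0],
    [0.008,0.006,0.28,0,0,0],
    [0.008,0.006,0.28,0,0,0],
  ],
)

```text
time_s: 7.7
position: [0.4576, 0.2249, 0.093]
tcp_rot: [[-0.979, -0.203, 0.004], [-0.203, 0.979, -0.001], [-0.004, -0.002, -1.0]]
force: [0.0, -0.2, -1.7]
opening: 0.156
```

>>> carry_out(
  targets=[
    [0,0,0.02,0,0,0],
    [0,0,0.035,0,0,0],
    [0,0,0.05,0,0,0],
    [0,0,0.065,0,0,0],
    [0,0,0.08,0,0,0],
    [0,0,0.09,0,0,0],
    [0,0,0.1,0,0,0],
    [0,0,0.106,0,0,0],
    [0,0,0.106,0,0,0],
  ],
)

```text
time_s: 8.82
position: [0.4569, 0.2249, 0.0714]
tcp_rot: [[-0.979, -0.203, 0.002], [-0.203, 0.979, -0.001], [-0.002, -0.002, -1.0]]
force: [-0.2, -0.2, -1.4]
opening: 0.156
```

>>> carry_out(
  targets=[
    [0,0,0.008,0,0,0],
    [0,0,0.014,0,0,0],
    [0,0,0.014,0,0,0],
  ],
)

```text
time_s: 9.2
position: [0.4571, 0.225, 0.0712]
tcp_rot: [[-0.979, -0.204, 0.004], [-0.204, 0.979, -0.001], [-0.003, -0.002, -1.0]]
force: [-2.9, -1.7, 20.6]
opening: 0.157
```

```bash
python3 - <<'E'
from h import *
s=bot.read_state();print(s["position"].round(4),s["force"].round(1))
a=cv2.resize(bot.capture("wrist")[120:330,240:400],(457,600));b=cv2.resize(bot.capture("scene")[150:200,338:366],(336,600))
cv2.imwrite("pics/w6.png",np.hstack([a,b]))
E
```

```text
[0.4571 0.225  0.0712] [-2.9 -1.7 20.6]
```

View pics/w6.png

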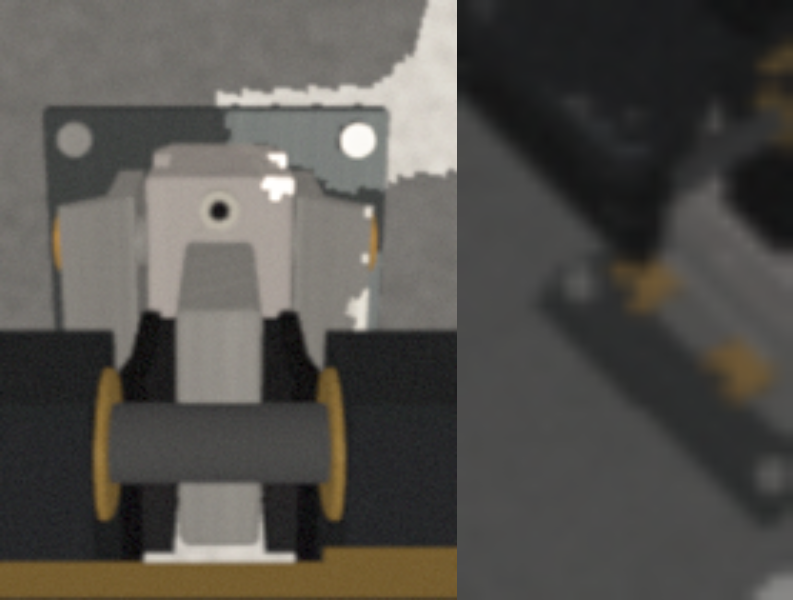

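A firm stop at TCP z 0.0712 with 20 N means the block's underside is on the floor, as expected for home. I'll relax the push, open the jaws and retreat straight up.

>>> carry_out(
  targets=[
    [0,0,-0.004,0,0,0],
    [0,0,-0.004,0,0,0],
    [0,0,-0.004,0,0,0],
    [0,0,-0.004,0,0,0],
    [0,0,-0.004,0,0,0],
    [0,0,-0.004,0,0,0],
  ],
  jaw=0.2,
)

```text
time_s: 10.05
position: [0.457, 0.225, 0.0718]
tcp_rot: [[-0.979, -0.203, 0.003], [-0.203, 0.979, -0.001], [-0.003, -0.002, -1.0]]
force: [-0.7, 0.3, -0.1]
opening: 0.594
```

>>> carry_out(
  targets=[
    [0,0,-0.08,0,0,0],
    [0,0,-0.25,0,0,0],
    [0,0,-0.5,0,0,0],
    [-0.15,0,-0.7,0,0,0],
    [-0.25,0,-0.7,0,0,0],
    [-0.25,0,-0.7,0,0,0],
  ],
)

```text
time_s: 10.8
position: [0.5068, 0.2355, 0.2136]
tcp_rot: [[-0.979, -0.203, 0.007], [-0.203, 0.979, -0.0], [-0.007, -0.002, -1.0]]
force: [-0.4, -0.1, -0.1]
opening: 0.599
```

```bash
python3 - <<'E'
from h import *
s=bot.read_state();im=bot.capture("wrist");np.save("w7.npy",s,allow_pickle=True);cv2.imwrite("pics/w7.png",im)
x,y=proj([.458,.225,.046],cam("wrist",s)).round().astype(int);print(s["position"],s["force"],s["opening"],x-75,y-60)
cv2.imwrite("pics/w7c.png",cv2.resize(im[y-60:y+60,x-75:x+75],None,fx=5,fy=5,interpolation=cv2.INTER_CUBIC))
E
```

```text
[0.50677815 0.23552488 0.21358269] [-0.36621679 -0.09050533 -0.13813256] 0.5990744326966636 242 77
```

View pics/w7c.png

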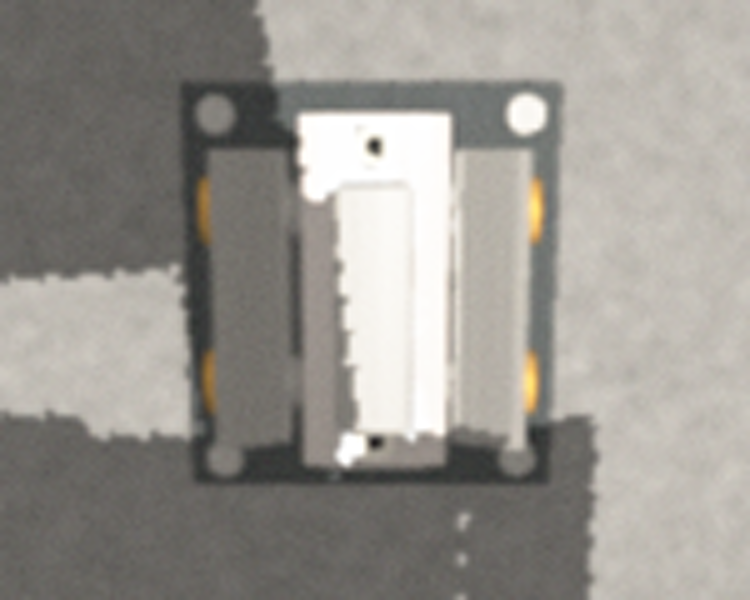

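The block sits in the clip with its top between the lips. I'll check its size and height from the corners (299,112), (450,112), (447,466) and (303,464).

```bash
python3 - <<'E'
from h import *
s=np.load("w7.npy",allow_pickle=True).item();C=cam("wrist",s)
for z in (.046,.062):
    w=np.array([ray((242+u/5,77+v/5),z,C) for u,v in ((299,112),(450,112),(447,466),(303,464))])
    d=(w[0]-w[3])+(w[1]-w[2]);r=w.mean(0)-[.4583,.2247,z];a=np.radians(11.8);u=np.array([np.cos(a),np.sin(a)]);
    print(z,[np.linalg.norm(w[i]-w[(i+1)%4]).round(4) for i in range(4)],"along",r[:2]@u,"across",r[:2]@[-u[1],u[0]],"yaw",np.degrees(np.arctan2(d[1],d[0]))%180)
print(bot.read_state()["time_s"]);bot.hand_in()
E
```

```text
0.046 [np.float64(0.0297), np.float64(0.0704), np.float64(0.0302), np.float64(0.07)] along -0.0013872195025646109 across 0.0003816675108802799 yaw 11.73640957000967
0.062 [np.float64(0.0282), np.float64(0.0668), np.float64(0.0286), np.float64(0.0664)] along -0.0025072338764661408 across 0.0003877169218397951 yaw 11.73640957000967
10.85
the job is handed in; nothing more can be done
```

The finned feeder block is in the empty clip, pressed fully home and released. I handed the job in at 10.85 s. The hand-in gave no verdict, so this rests on my own checks.

I gripped the block by its fin, lowered it to just above the balls, then pressed it past them. It stopped firmly on the channel floor at about 20 N with the TCP at z 0.0712 m (0.0713 expected for home). I then opened the jaws and backed off.

**Last checks:**
- **Height:** the block's top measures 70 × 30 mm when taken at lip height (z 46 mm), which matches home. Taken as sitting up on the balls (z 62 mm) it would measure only about 67 × 28 mm.
- **Position:** it is 1.4 mm off centre lengthwise and 0.4 mm across.
- **Alignment:** it lies within 0.1° of the clip's direction. I did not measure its tilt separately, but its top sits level between the lips in the last view.
- **Contact:** the force on the tool was about zero after I backed off, and the gripper was clear of everything. I never brought the arm near the knob block.

No check failed. The wrist and top cameras put the clip's centre about 2 mm apart, which is within their calibration.

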